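# Fish the safety cutter out of the gap beside the parcel scale

### The arm

A 7-joint arm with a two-finger parallel gripper is mounted at the origin on the work surface. World frame = base frame: x ahead of the robot, y to its left, z up, the work surface at z = 0. Lengths are in m, angles in degrees, forces in N, time in s.
With the tool pointing down it reaches from about 0.425 to 0.875 m from the base axis. Payload 4.7 kg.
Tool frame: the origin (TCP) lies at the very end of the fingers, on their centre line; the grasp point (between the pads) lies 19 mm behind it (env.grasp_offset is the distance from the TCP to the grasp point, in m); z points along the fingers, y is the line along which they close (so a half turn about z gives the same grasp; the last joint's range is limited). The gripper opens to 87 mm and grips with 3 to 60 N. Pads are 19 mm wide; open, the fingers measure 117 mm over their backs; the gripper's body (75 mm by 190 mm) begins 51 mm behind the grasp point.
Start: joints at [-73.046, 18.392, -4.016, 83.108, 1.295, 78.541, -3.26], TCP at [0.181, 0.624, 0.197] pointing down, gripper open.
Joint ranges: [-163.93, 163.93], [-17.29, 119.83], [-79.2, 71.16], [3.27, 140.29], [-89.18, 269.18], [5.43, 117.66], [-154.24, 154.24]. Speed limits (degrees/s): [147.25, 147.25, 180, 180, 180, 180, 180].

### API

Orientations are given as [roll, pitch, yaw] about the fixed x, y, z axes, in that order (R = Rz(yaw) Ry(pitch) Rx(roll)).
In Python, from cell import env gives the robot as it stands. The module is installed in compiled form; this text tells all that it offers.
- The arm moves only by the tool drive_tool, never from a script. Its argument "moves" is one flat list of numbers, 5 for each row, row after row: the shift along the tool's x, y, z in units of 40 mm (1.0 is 40 mm), then the turn about the tool's z in units of 10 degrees (1.0 is 10 degrees), then the finger opening in mm, from 0 to 87. A call has 1 to 5 rows; each row is the pose to reach, as a shift and turn from the pose commanded when the call began, along the tool's axes at that moment; what a row does not reach only later rows make up. A row lasts 1/8 s, in which the tool goes at most 62.5 mm and 10.7 degrees, less where a joint would pass 70% of its speed; a pose out of reach is approached as far as the arm can. A call with a gripper value outside its range is refused whole. The fingers move at their own pace and stop on an object; "squeeze" is the grip in N (left out, the last holds). Time passes only in rows, so rows that repeat a pose let the fingers close. It gives the time, the measured TCP pose, the force, the opening and the grip force at its end, in the units of the state.
- env.get_obs(): the state, without advancing time (a new reading comes with each control period).
- env.read_camera(name): name is "scene" or "side" or "wrist"; returns (picture, depth): 400x640x3 uint8, red, green, blue; 400x640 float32, m along the optical axis (not along the pixel's ray), 0 where there is no reading.
- env.camera_model(name): a dict with "K" (3x3 intrinsics, pixels), "rvec" (rotation vector, rad) and "tvec" (3), from world to camera coordinates, as OpenCV has them; the wrist camera has in their place "tool_from_camera" (4x4, takes a point from camera to tool coordinates, whose origin is the TCP and whose axes are the flange's). Camera axes: x right, y down, z forward; pixel columns grow to the right and rows downward; lengths in m; the calibration is good to about 2 mm. The wrist camera is an equidistant fisheye: a pixel r from the principal point sees the ray r / f radians off the axis. A picture is of the moment at which its call begins: read the wrist's pose just before it. camera_model takes no time and is no camera call.
- env.sign_off(): hands the job in; it is judged then, once.
The state is a dict: "time_s": time; "qpos": joint angles; "joint_velocities": joint speeds; "effort": joint torques, N m; "tool_pos": TCP position; "tool_rot": TCP orientation; "force": force on the tool from outside, world axes, zero at the start; "wrist_torque": the same for the moment, N m; "grip_width": finger opening in m; "grasp_force": force on a finger pad.
Only numpy, scipy, OpenCV 4.12 (cv2) and the standard library are available. Lean on these libraries where they do the work, as an engineer would, in place of code of your own. Each camera call takes 0.05 s, during which the arm holds its last target. There are 200 camera calls.

### The job

The yellow safety cutter has slipped into the narrow gap between the parcel scale and the roller track: take the red-handled hooked pick from the tool rack, drag the cutter with it right out of the open front of the gap (keep the fingers off the cutter until it is out), and stand the pick back upright in its own hole of the rack. Then lay the cutter flat in the empty compartment of the tool tray. Drop or throw neither of them, and leave the parcels, the other tools and everything else on the bench where they are.

Things in the scene. Friction and masses are not known exactly. Their poses are not given: they have to be found in the camera images.
- station: Fixed: grey parcel scale with steel pan (270 x 240 mm, top 77 mm high; parcel 42 mm high on it, display behind, 230 mm high) at y > 22 mm, roller track with blue rollers (300 x 280 mm, 78 mm high; carton 40 mm high on it) at y < -22 mm; a gap 44 mm wide between, open on top and in front, its floor the bench. Origin: mid of the gap's front end, on the bench; x into the gap, which ends at 220 mm.
- gap_mouth (a point): Same point and axes as the weighing place's origin: middle of the gap's open front end, on the bench; x into the gap, z up.
- cutter: Yellow plastic safety cutter, about 80 g, lying flat in the gap, finger ring towards the open front. Block 72 x 28 x 16 mm high (x -36 to +36 mm), black nose up to x = +48 mm, flat finger ring, 12 mm high, at the -x end. Origin at the middle of the block, on its underside; x along its length towards the nose, z up.
- cutter_ring (a point): Centre of the cutter's finger ring (hole axis vertical, hole diameter 22 mm, outside diameter 34 mm, 12 mm high), 50 mm from the cutter's origin towards -x and 6 mm above its underside.
- pick: Hooked pick, 90 g, upright in the rack. Red square handle 20 x 20 mm, faces along x and y, 5 to 80 mm above the origin; black collar dia. 38, 0 to 5 mm, rests on the rack; ferrule dia. 25 tapering to -16 mm; steel shank dia. 6 to -100 mm, then a right-angled foot along +x, ending 11 mm from the axis. Origin on the axis under the collar, z up. In the rack +x points to world -x within 0.6 rad.
- pick_hook (a point): Lowest point of the pick's shank, at the bend of the hook, on the axis 100 mm below the pick's origin.
- rack: Fixed tool rack, 90 x 170 mm, top plate 110 mm above the bench with two round holes of diameter 29 mm at y = -42 mm (the pick) and y = +42 mm (a green screwdriver whose handle ends 75 mm above the plate). Origin in the middle of its underside, on the bench.
- rack_hole (a point): Centre of the pick's hole at the upper face of the rack's top plate; the pick's origin is here when the pick stands in the rack.
- tray: Fixed grey tool tray 150 x 235 mm, walls 26 mm high and 4 mm thick, floor 4 mm thick; a divider along x makes two compartments of 142 x 111 mm: at -y one with a marker and a box of labels, at +y the empty one. Origin in the middle of its underside, on the bench. Rack and tray stand one to the left and one to the right in front of the robot; which is where changes.
- tray_bay (a point): Middle of the floor of the tray's empty compartment, 4 mm above the bench; axes as the tray (142 mm free along x, 111 mm along y).
- screwdriver: Green-handled screwdriver standing in the other hole of the rack, to be left alone; origin at the underside of its collar, on the rack's top.
- marker: White and blue marker pen, 130 mm long, lying in the tray's -y compartment, to be left alone; origin at its middle, underside.
- label_box: Small white and blue box of labels, 85 x 45 x 30 mm, in the tray's -y compartment, to be left alone; origin at the middle of its underside.
- parcel: Brown parcel 150 x 110 x 42 mm on the scale, to be left alone; origin at the middle of its underside.
- mailer: Brown carton 200 x 130 x 40 mm on the roller track, to be left alone; origin at the middle of its underside.
- tape_roll: Roll of brown tape, diameter 110 mm, 50 mm high, lying on the bench, to be left alone; origin at the middle of its underside.
- spray: White spray bottle with a blue cap, diameter 64 mm, 190 mm high, to be left alone; origin at the middle of its underside.

How it is judged (in metres and radians):
On the way, in this order (a step that is already met when the one before it is completed fails the run):
1. the pick's hook is down in the gap (lower end less than 30 mm above the bench, between the walls) with the cutter still inside (x of pick_hook in the frame of gap_mouth between 0.005 and 0.22 m and y of pick_hook in the frame of gap_mouth between -0.022 and 0.022 m and z of pick_hook in the frame of gap_mouth below 0.03 m and x of cutter in the frame of gap_mouth above 0 m), for 0.1 s.
2. the cutter is wholly out of the gap (its origin at least 50 mm in front of the gap's open end) (x of cutter in the frame of gap_mouth below -0.05 m), for 0.2 s.
At the end, for the whole second after the job is handed in: Cutter at rest, flat (0.15 rad) on the floor of the tray's empty compartment, origin within 50 mm along, 45 mm across of its middle; pick at rest, upright (0.12 rad) in its own rack hole, collar on the plate (origin within 12 mm sideways, 5 mm in height of the hole's centre) (x of cutter in the frame of tray_bay between -0.05 and 0.05 m and y of cutter in the frame of tray_bay between -0.045 and 0.045 m and z of cutter in the frame of tray_bay below 0.006 m and angle between cutter's own z axis and vertical below 0.15 rad and horizontal distance between pick and rack_hole below 0.012 m and z of pick in the frame of rack_hole between -0.005 and 0.005 m and angle between pick's own z axis and vertical below 0.12 rad and linear speed of cutter below 0.02 m/s and linear speed of pick below 0.03 m/s); the robot touches nothing.
It fails at once if the fingers touch the cutter while its origin is still in the gap (x of cutter in the frame of gap_mouth above 0 m and contact force between the fingers and cutter above 0.5 N).
It fails at once if the cutter is dropped or thrown (moves at more than 1 m/s out of the fingers) (linear speed of cutter above 1 m/s and contact force between the fingers and cutter below 0.1 N).
It fails at once if the pick is dropped or thrown (moves at more than 1 m/s out of the fingers) (linear speed of pick above 1 m/s and contact force between the fingers and pick below 0.1 N).
It fails at once if another tool, parcel or thing on the bench is moved by more than 25 mm (distance of any of screwdriver, marker, label_box, parcel, mailer, tape_roll, spray from where it was at the start of the episode above 0.025 m).
It also fails if it takes over 69 s, if anything falls off the work surface, if the arm or the gripper's body presses on something with over 40 N, if the wrist force passes 120 N, or if a joint passes its speed limit or range.

## Working session

There is one attempt and no reset: what is moved stays moved. The work goes in short steps, Python scripts to look and compute and a tool call to move; the robot and the scene stay as the last step left them, time stands still between calls to the robot, and variables do not carry over. Pictures are saved under pics/ and viewed, at most 10 in all, crops included, and the job is handed in when it is done.

Besides the shell and the picture viewer there is one more tool, called after "Request:" by a JSON object that holds its "api" and its "payload". drive_tool: Moves the arm, as the interface text tells. Its arguments: {"type":"object","properties":{"moves":{"type":"array","items":{"type":"number"}},"squeeze":{"type":"number"}},"required":["moves"]}

```bash
mkdir -p pics
cat > h.py <<'E'
import numpy as np, cv2
from cell import env
from scipy.spatial.transform import Rotation as R
def cam(n):
    o=env.get_obs(); im,d=env.read_camera(n); m=env.camera_model(n); return o,im,d,m
def pts(d,m):  # world points for pinhole cams
    K=np.array(m["K"]); Rm=cv2.Rodrigues(np.array(m["rvec"],float))[0]; t=np.array(m["tvec"]).ravel()
    v,u=np.mgrid[:400,:640]
    c=np.stack([(u-K[0,2])/K[0,0]*d,(v-K[1,2])/K[1,1]*d,d],-1)
    return (c-t)@Rm
def tool(o):
    T=np.eye(4); T[:3,:3]=R.from_euler('xyz',o["tool_rot"],degrees=True).as_matrix(); T[:3,3]=o["tool_pos"]; return T
def wpts(o,d,m):
    K=np.array(m["K"]); v,u=np.mgrid[:400,:640]
    x=(u-K[0,2]); y=(v-K[1,2])*K[0,0]/K[1,1]; r=np.hypot(x,y)+1e-9; th=r/K[0,0]
    k=np.tan(th)/r
    c=np.stack([x*k*d,y*k*d,d],-1)
    T=tool(o)@np.array(m["tool_from_camera"])
    return c@T[:3,:3].T+T[:3,3]
def hsv(im): return cv2.cvtColor(im,cv2.COLOR_RGB2HSV)
def save(im,n): cv2.imwrite("pics/"+n,cv2.cvtColor(im,cv2.COLOR_RGB2BGR))
E
python3 - <<'E'
from h import *
for n in("scene","side","wrist"):
    o,im,d,m=cam(n); save(im,n+"0.png"); np.savez(n+"0.npz",im=im,d=d)
    P=wpts(o,d,m) if n=="wrist" else pts(d,m)
    h=hsv(im)
    for c,(lo,hi) in dict(yellow=((22,130,100),(34,255,255)),red=((0,150,80),(6,255,255)),green=((45,100,50),(80,255,255)),blue=((100,130,60),(125,255,255))).items():
        k=cv2.inRange(h,lo,hi)
        nn,l,s,_=cv2.connectedComponentsWithStats(k)
        for i in range(1,nn):
            if s[i,4]>25:
                q=P[(l==i)&(d>0)]
                if len(q): print(n,c,s[i],np.median(q,0).round(3),np.percentile(q,3,axis=0).round(3),np.percentile(q,97,axis=0).round(3))
print(o["tool_pos"],o["tool_rot"],o["time_s"]); print(m)
E
```

```text
scene yellow [ 281  161  239  239 4610] [ 1.023 -0.048  0.048] [ 1.001 -0.519  0.038] [1.043 0.631 0.055]
scene yellow [322 219  19  16  58] [ 0.692 -0.018  0.012] [ 0.642 -0.025 -0.004] [ 0.736 -0.005  0.019]
scene red [276   0  27  16  59] [-0.568  0.942 -0.057] [-0.652  0.926 -0.072] [-0.439  0.958 -0.049]
scene red [ 342   37  270  165 4020] [ 0.815  0.934 -0.074] [-0.017  0.923 -0.129] [ 1.311  0.958 -0.051]
scene red [450 131   5  28 114] [0.789 0.588 0.058] [0.752 0.54  0.021] [0.824 0.637 0.093]
scene red [456 161  10   9  67] [0.856 0.569 0.004] [ 0.837  0.554 -0.002] [0.872 0.59  0.023]
scene green [343 102   7  17  68] [0.414 0.359 0.158] [0.401 0.35  0.113] [0.421 0.371 0.184]
scene green [456 209  35  54 414] [ 1.     0.664 -0.498] [ 0.976  0.654 -0.714] [ 1.017  0.674 -0.27 ]
scene blue [286   0  58  22 741] [-0.411  1.063 -0.068] [-0.578  0.978 -0.098] [-0.304  1.201 -0.05 ]
scene blue [359   0  17  16 180] [-0.236  1.28  -0.064] [-0.319  0.636 -0.106] [0.214 1.352 0.398]
scene blue [344  23  15   9  51] [-0.15   1.025 -0.059] [-0.167  0.58  -0.07 ] [0.21  1.093 0.326]
[... 5587 characters left out ...]
lue [562 316  78  84 991] [0.885 1.276 0.054] [ 0.219  0.718 -0.072] [1.288 1.433 0.333]
[0.18066493 0.62381992 0.19604852] [-1.79899513e+02  6.29274687e-03  1.63853343e+02] 0.1
{'K': array([[309.70691629,   0.        , 320.87222493],
       [  0.        , 309.70691629, 199.68461021],
       [  0.        ,   0.        ,   1.        ]]), 'tool_from_camera': array([[ 1.01644483e-04, -9.53141361e-01, -3.02525264e-01,
         8.42081625e-02],
       [ 9.99999786e-01,  2.92542710e-04, -5.85703465e-04,
         9.11544890e-04],
       [ 6.46759758e-04, -3.02525140e-01,  9.53141186e-01,
        -1.87431796e-01],
       [ 0.00000000e+00,  0.00000000e+00,  0.00000000e+00,
         1.00000000e+00]])}
```

View pics/scene0.png

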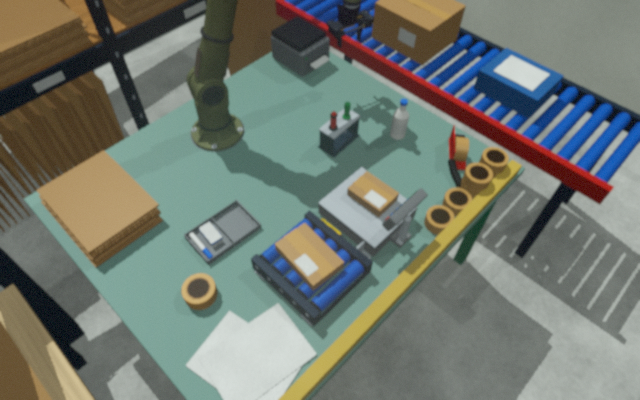

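View pics/side0.png

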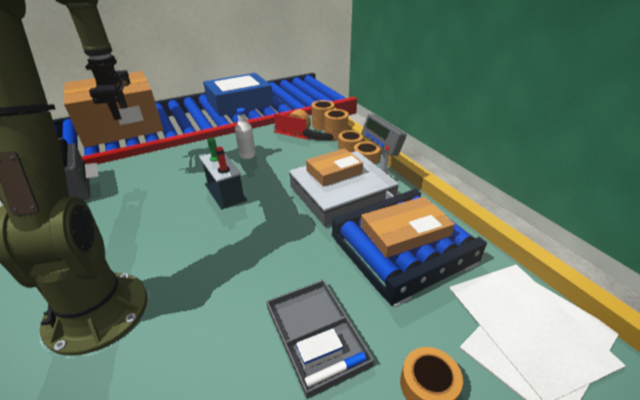

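Request:
{"api": "drive_tool", "payload": {"moves": [-1.5, -1.3, -2.6, 0, 50, -3, -2.6, -2.6, 0, 50, -4.5, -3.9, -2.6, 0, 50, -6, -5.2, -2.6, 0, 50, -7.3, -6.2, -2.6, 0, 50], "squeeze": 25}}

```text
time_s: 0.78
tool_pos: [0.3356, 0.3877, 0.2952]
tool_rot: [180.0, 0.0, 163.9]
force: [0.9, -0.1, -0.6]
grip_width: 0.052
grasp_force: 0.0
```

```bash
cat >> h.py <<'E'
def goto(x,y,z,yaw=None):
    o=env.get_obs(); T=tool(o); d=T[:3,:3].T@(np.array([x,y,z])-T[:3,3])/0.04
    yw=o["tool_rot"][2]; t=0 if yaw is None else -((yaw-yw+180)%360-180)/10
    print("t",round(o["time_s"],2),"pos",np.round(o["tool_pos"],4),"rot",np.round(o["tool_rot"],2),"-> units",d.round(3),"turn",round(t,3))
E
python3 - <<'E'
from h import *
o,im,d,m=cam("wrist"); save(im,"w1.png"); np.savez("w1.npz",im=im,d=d); P=wpts(o,d,m); h=hsv(im)
np.save("w1P.npy",P)
for c,(lo,hi) in dict(yellow=((22,120,80),(34,255,255)),red=((0,120,60),(6,255,255)),green=((45,100,40),(80,255,255))).items():
    k=cv2.inRange(h,lo,hi)|(cv2.inRange(h,(174,120,60),(180,255,255)) if c=="red" else 0)
    nn,l,s,_=cv2.connectedComponentsWithStats(k)
    for i in range(1,nn):
        if s[i,4]>25:
            q=P[(l==i)&(d>0)]
            if len(q): print(c,s[i],np.median(q,0).round(3),np.percentile(q,3,axis=0).round(3),np.percentile(q,97,axis=0).round(3))
print(o["tool_pos"],o["tool_rot"],o["time_s"],o["qpos"])
E
```

```text
red [ 520    0   61  270 7751] [ 0.396  0.934 -0.076] [ 0.137  0.931 -0.134] [ 0.74   0.962 -0.054]
red [251 244   6  11  34] [0.4   0.28  0.132] [0.315 0.276 0.12 ] [0.401 0.358 0.344]
green [309 218  25  46 903] [0.399 0.37  0.165] [0.392 0.356 0.116] [0.416 0.382 0.184]
green [ 564  333   76   67 3381] [ 2.172  1.869 -0.287] [ 2.164  1.529 -0.47 ] [ 2.329  2.191 -0.081]
[0.33556354 0.38773296 0.29517766] [1.79951463e+02 1.62144661e-02 1.63864929e+02] 0.775 [-5.75522459e+01 -2.56599419e-01  5.44813488e+00  9.33750331e+01
  2.14602638e-02  8.68293178e+01  2.17596043e+01]
```

View pics/w1.png

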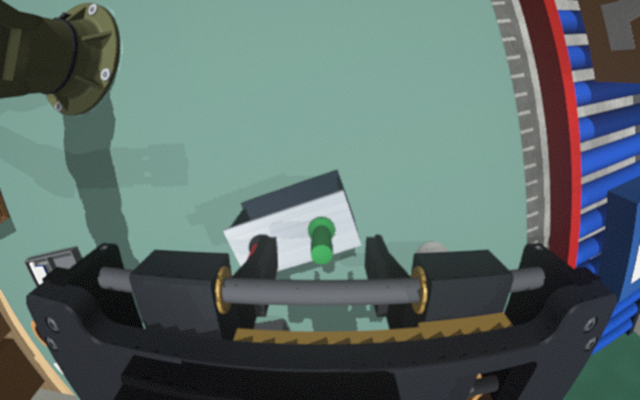

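Request:
{"api": "drive_tool", "payload": {"moves": [-1.5, -0.5, 0, -0.5, 50, -3, -1, 0, -1, 50, -4.3, -1.5, 0, -1.6, 50, -4.5, -1.6, 0, -1.6, 50]}}

```text
time_s: 1.32
tool_pos: [0.493, 0.2736, 0.2943]
tool_rot: [-179.9, 0.0, 179.4]
force: [-0.0, 0.4, 0.7]
grip_width: 0.0504
grasp_force: 0.0
```

```bash
cat >> h.py <<'E'
def blobs(im,d,P,cols):
    h=hsv(im)
    rng=dict(yellow=((20,110,60),(34,255,255)),red=((0,120,50),(6,255,255)),green=((45,100,40),(80,255,255)))
    for c in cols:
        k=cv2.inRange(h,*rng[c])
        if c=="red": k|=cv2.inRange(h,(174,120,50),(180,255,255))
        nn,l,s,_=cv2.connectedComponentsWithStats(k)
        for i in range(1,nn):
            if s[i,4]>40:
                q=P[(l==i)&(d>0)]
                if len(q): print(c,s[i],np.median(q,0).round(3),np.percentile(q,3,axis=0).round(3),np.percentile(q,97,axis=0).round(3))
def look(name,cols,n="wrist"):
    o,im,d,m=cam(n); save(im,name+".png"); P=wpts(o,d,m) if n=="wrist" else pts(d,m)
    np.savez(name+".npz",im=im,d=d,P=P); blobs(im,d,P,cols)
    print(o["tool_pos"].round(4),np.round(o["tool_rot"],2),o["time_s"],np.round(o["qpos"],1)); return o,im,d,P
E
python3 - <<'E'
from h import *
o,im,d,P=look("w2",["red","green","yellow"])
k=(d>0)&(abs(P[...,2]-.19)<.006)&(abs(P[...,0]-.41)<.06)&(abs(P[...,1]-.31)<.09)
l=cv2.connectedComponentsWithStats(k.astype(np.uint8))
for i in range(1,l[0]):
    q=P[l[1]==i]
    if len(q)>15:
        r=cv2.minAreaRect((q[:,:2]*1000).astype(np.float32)); print("top",len(q),r,np.median(q[:,2]))
k=(d>0)&(abs(P[...,2]-.11)<.005)&(abs(P[...,0]-.41)<.12)&(abs(P[...,1]-.31)<.15)
q=P[k]; print("plate",len(q),cv2.minAreaRect((q[:,:2]*1000).astype(np.float32)))
E
```

```text
red [ 555    0   55  270 5369] [ 0.393  0.934 -0.066] [ 0.096  0.931 -0.127] [ 0.754  0.962 -0.054]
red [320  95  23  22 454] [0.411 0.284 0.189] [0.401 0.275 0.184] [0.42  0.294 0.191]
red [501 293  10  22  89] [0.753 0.625 0.066] [0.468 0.333 0.043] [0.767 0.645 0.413]
green [386  91  41  27 730] [0.406 0.363 0.181] [0.393 0.353 0.116] [0.42  0.376 0.184]
green [563 374  37  26 493] [ 2.171  2.166 -0.41 ] [ 2.164  1.996 -0.529] [ 2.178  2.259 -0.301]
green [ 49 378  30  22 348] [ 2.171 -1.657 -0.417] [ 2.163 -1.736 -0.522] [ 2.178 -1.508 -0.322]
green [472 395  21   5  57] [ 2.171  1.357 -0.627] [ 0.529  0.353 -0.641] [2.178 1.402 0.406]
yellow [217 267  16  47 313] [0.46  0.246 0.408] [0.456 0.245 0.4  ] [0.469 0.247 0.411]
yellow [410 267  15  47 307] [0.461 0.304 0.409] [0.456 0.304 0.402] [0.469 0.305 0.411]
yellow [ 231  313  279   31 3451] [0.469 0.294 0.418] [0.468 0.252 0.413] [0.47 0.33 0.42]
yellow [ 23 329  30  27 391] [ 0.999 -0.63   0.05 ] [ 0.477 -0.691  0.011] [1.039 0.181 0.432]
[0.493  0.2736 0.2943] [-1.7987e+02  5.0000e-02  1.7941e+02] 1.325 [-46.3   6.   15.9  87.2  -1.5  87.1  59. ]
top 457 ((410.584716796875, 284.5970764160156), (20.873668670654297, 19.19454002380371), 89.67950439453125) 0.18934253300630555
top 34 ((406.03515625, 367.8180236816406), (9.573198318481445, 8.573719024658203), 70.32825469970703) 0.18440663360764828
plate 7525 ((409.1600646972656, 326.448486328125), (81.08148193359375, 170.87709045410156), 3.0018677711486816)
```

View pics/w2.png

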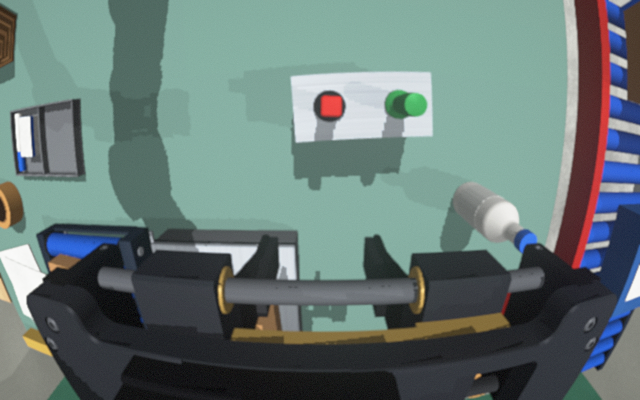

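Request:
{"api": "drive_tool", "payload": {"moves": [1.3, 0.15, 0.5, -0.06, 50, 2.06, 0.26, 1.2, -0.06, 50, 2.06, 0.26, 1.6, -0.06, 50, 2.06, 0.26, 2.7, -0.06, 50, 2.06, 0.26, 3.7, -0.06, 50]}}

```text
time_s: 2.0
tool_pos: [0.4074, 0.2895, 0.1459]
tool_rot: [179.9, 0.1, -179.5]
force: [-0.4, 0.1, -0.4]
grip_width: 0.05
grasp_force: 0.0
```

Run:
```python
from h import *
goto(0.4106,0.2846,0.146,180)
```

```text
t 2.0 pos [0.4074 0.2895 0.1459] rot [ 1.7995e+02  6.0000e-02 -1.7950e+02] -> units [-0.079 -0.124 -0.003] turn 0.05
```

Request:
{"api": "drive_tool", "payload": {"moves": [-0.08, -0.12, 0, 0.05, 50, -0.08, -0.12, 0, 0.05, 50, -0.08, -0.12, 0, 0.05, 18, -0.08, -0.12, 0, 0.05, 18, -0.08, -0.12, 0, 0.05, 15], "squeeze": 35}}

```text
time_s: 2.62
tool_pos: [0.4109, 0.2842, 0.1475]
tool_rot: [179.9, 0.1, 180.0]
force: [0.0, -0.1, 0.8]
grip_width: 0.0278
grasp_force: 0.0
```

Request:
{"api": "drive_tool", "payload": {"moves": [0, 0, 0, 0, 10, 0, 0, -0.3, 0, 10, 0, 0, -0.6, 0, 10]}}

```text
time_s: 3.0
tool_pos: [0.4107, 0.2838, 0.1717]
tool_rot: [180.0, 0.0, 180.0]
force: [0.0, -0.3, -1.0]
grip_width: 0.0198
grasp_force: 34.8
```

Run:
```python
from h import *
goto(0.62,0.0,0.32)
```

```text
t 3.0 pos [0.4107 0.2838 0.1717] rot [1.8000e+02 1.0000e-02 1.7995e+02] -> units [-5.24  -7.092 -3.708] turn 0
```

Request:
{"api": "drive_tool", "payload": {"moves": [0, 0, -1.2, 0, 10, 0, 0, -2.4, 0, 10, 0, 0, -3.4, 0, 10, -0.7, -0.7, -3.5, 0, 10, -1.7, -1.6, -3.5, 0, 10]}}

```text
time_s: 3.62
tool_pos: [0.479, 0.2208, 0.313]
tool_rot: [179.9, 0.2, -179.8]
force: [1.0, -0.5, -0.4]
grip_width: 0.0202
grasp_force: 34.8
```

Request:
{"api": "drive_tool", "payload": {"moves": [-1.2, -1.1, 0, 0, 10, -2.4, -2.2, 0, 0, 10, -3.6, -3.3, 0, 0, 10, -4.8, -4.4, 0, 0, 10, -5.8, -5.2, 0, 0, 10]}}

```text
time_s: 4.25
tool_pos: [0.7118, 0.0106, 0.312]
tool_rot: [180.0, 0.1, -180.0]
force: [1.5, 0.5, 0.6]
grip_width: 0.0198
grasp_force: 34.8
```

Run:
```python
from h import *
goto(0.73,-0.01,0.31)
look("w3",["red","yellow"])
```

```text
t 4.25 pos [0.7118 0.0106 0.312 ] rot [ 1.7998e+02  8.0000e-02 -1.7999e+02] -> units [-0.454 -0.515  0.051] turn 0
red [629  12  11  79 682] [ 0.36   0.934 -0.106] [ 0.222  0.93  -0.131] [ 0.475  1.009 -0.085]
red [ 560  108   80  182 4239] [ 0.792  0.932 -0.057] [ 0.576  0.545 -0.115] [1.031 0.954 0.087]
red [305 207  31  29 753] [0.702 0.011 0.316] [0.701 0.003 0.287] [0.703 0.019 0.335]
red [ 302  245   38   36 1257] [0.709 0.011 0.354] [0.701 0.002 0.35 ] [0.719 0.021 0.356]
yellow [286 109  21  65 889] [ 0.687 -0.027  0.015] [ 0.638 -0.042  0.002] [ 0.734 -0.014  0.017]
yellow [269 269   9  17  49] [ 0.676 -0.002  0.423] [ 0.675 -0.003  0.416] [ 0.68  -0.002  0.427]
yellow [364 273  10  44 158] [0.68  0.026 0.427] [0.676 0.025 0.42 ] [0.688 0.026 0.429]
yellow [269 287   9  30 124] [ 0.682 -0.002  0.428] [ 0.677 -0.003  0.424] [ 0.688 -0.002  0.429]
yellow [ 131  293   54   33 1214] [ 1.002 -0.321  0.05 ] [ 0.706 -0.381  0.017] [ 1.038 -0.067  0.408]
yellow [462 297  46  28 806] [1.012 0.342 0.05 ] [0.71  0.091 0.028] [1.038 0.394 0.408]
yellow [ 183  306  284   38 4466] [0.688 0.012 0.435] [ 0.687 -0.031  0.028] [1.026 0.051 0.438]
[0.7118 0.0106 0.312 ] [ 1.7998e+02  8.0000e-02 -1.7999e+02] 4.25 [-21.7  26.9  30.2  62.1 -13.2  94.1  94.8]
```

View pics/w3.png

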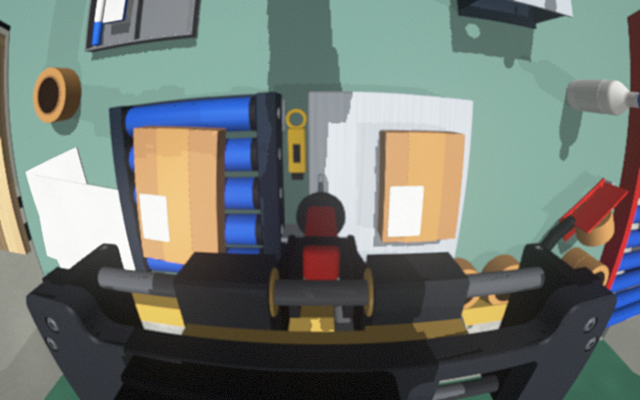

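```bash
python3 - <<'E'
from h import *
z=np.load("w3.npz"); im,d,P=z["im"],z["d"],z["P"]
k=cv2.inRange(hsv(im),(20,110,60),(34,255,255)); k[:105]=0;k[178:]=0;k[:,:280]=0;k[:,312:]=0
q=P[(k>0)&(d>0)]; print(len(q),np.median(q[:,2]))
b=q[(q[:,2]>.010)&(q[:,0]>.675)]; print("block",cv2.minAreaRect((b[:,:2]*1000).astype(np.float32)),b[:,0].min(),b[:,0].max())
r=q[(q[:,0]<.662)&(q[:,2]>.006)]; print("ring",len(r),r[:,0].min(),r[:,0].max(),cv2.minEnclosingCircle((r[:,:2]*1000).astype(np.float32)),np.median(r[:,2]))
# hole: bench pixels within ring
# dark/steel hook points
c=np.vstack([ (P[...,0]>.67)&(P[...,0]<.73)&(abs(P[...,1]-.011)<.012)&(P[...,2]>.12)&(P[...,2]<.25)&(d>0)][0:1]).reshape(400,640)
h=P[c]; print("shank",len(h)); 
for a in np.arange(.16,.27,.01):
    s=h[abs(h[:,2]-a)<.005]
    if len(s): print(a.round(2),len(s),s[:,0].min().round(4),s[:,1].mean().round(4))
# gap walls: x profile of height at x slices
for x in(.63,.66,.70):
    s=P[(abs(P[...,0]-x)<.004)&(abs(P[...,1]+.02)<.08)&(d>0)&(P[...,2]<.13)]
    lo=s[s[:,2]>.05]; print(x,"walls",lo[lo[:,1]<-.02][:,1].max(),lo[lo[:,1]>-.02][:,1].min())
p=P[(d>0)&(abs(P[...,2]-.077)<.006)&(P[...,1]>-.02)&(P[...,1]<.25)&(P[...,0]<.68)&(P[...,0]>.5)]
for y in(.02,.1,.18,.22): 
    s=p[abs(p[:,1]-y)<.006]; print("scale front",y,s[:,0].min())
E
python3 -c "
import cv2
i=cv2.imread('pics/w3.png')[90:220,250:350]; cv2.imwrite('pics/w3c.png',cv2.resize(i,None,fx=5,fy=4.6,interpolation=2))"
```

```text
885 0.015227206912447777
block ((706.7050170898438, -27.209863662719727), (27.229284286499023, 62.147003173828125), 89.62154388427734) 0.6755994474013801 0.737747715888825
ring 170 0.6349601668744439 0.6619274205108585 ((650.1813354492188, -27.711698532104492), 16.423032760620117) 0.011453886147245684
shank 103
0.18 51 0.7004 0.0111
0.19 18 0.7082 0.0111
0.2 13 0.7087 0.011
0.21 14 0.7085 0.0112
0.22 7 0.7082 0.0114
0.63 walls -0.04880479701468144 -0.0059413390981980455
0.66 walls -0.04945153675879908 -0.006112689362076198
0.7 walls -0.0492284103920654 -0.006433547439647065
scale front 0.02 0.6095788180144281
scale front 0.1 0.6100529734640975
scale front 0.18 0.6094530800484287
scale front 0.22 0.6094088014647081
```

View pics/w3c.png

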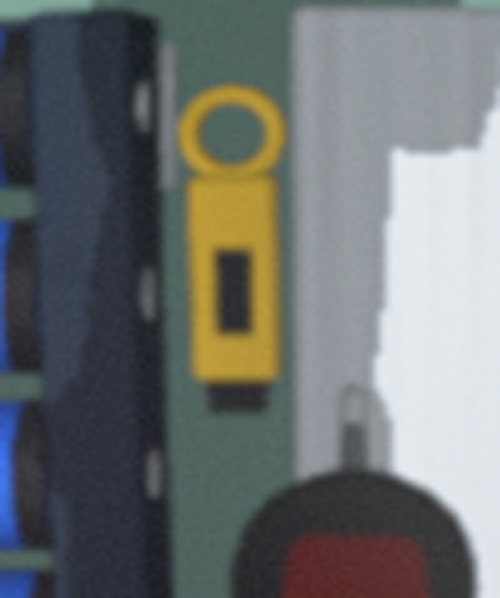

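Request:
{"api": "drive_tool", "payload": {"moves": [0.8, -0.55, 0, 0, 10, 1.38, -0.97, 0, 0, 10, 1.38, -0.97, 0.8, 0, 10, 1.38, -0.97, 2, 0, 10, 1.38, -0.97, 3, 0, 10]}}

```text
time_s: 4.92
tool_pos: [0.6548, -0.0265, 0.1899]
tool_rot: [180.0, 0.0, 180.0]
force: [0.3, 1.0, -1.4]
grip_width: 0.0196
grasp_force: 34.9
```

Request:
{"api": "drive_tool", "payload": {"moves": [0, 0, 0.4, 0, 10, 0, 0, 0.4, 0, 10]}}

```text
time_s: 5.18
tool_pos: [0.6549, -0.0268, 0.1747]
tool_rot: [-180.0, -0.1, 180.0]
force: [0.1, 0.1, -0.6]
grip_width: 0.0199
grasp_force: 34.9
```

Run:
```python
from h import *
goto(0.6565,-0.028,0.141)
o,im,d,P=look("w4",[])
for a in np.arange(.02,.10,.01):
    s=P[(abs(P[...,2]-a)<.005)&(d>0)&(abs(P[...,0]-.65)<.02)&(abs(P[...,1]+.028)<.008)]
    if len(s): print(a.round(2),len(s),s[:,0].min().round(4),s[:,1].mean().round(4))
c=im[60:240,260:380]; save(cv2.resize(c,None,fx=4,fy=3.3,interpolation=2),"w4c.png")
```

```text
t 5.17 pos [ 0.6549 -0.0268  0.1747] rot [-1.8000e+02 -6.0000e-02  1.7997e+02] -> units [-0.04  -0.029  0.843] turn 0
[ 0.6549 -0.0268  0.1747] [-1.8000e+02 -6.0000e-02  1.7997e+02] 5.175 [-23.2  21.2  30.3  85.  -10.8  76.7  97.9]
0.02 28 0.6653 -0.0286
0.04 48 0.645 -0.0264
0.05 18 0.6518 -0.0264
0.06 12 0.6525 -0.0264
0.07 14 0.6521 -0.0263
0.08 13 0.6515 -0.0263
```

View pics/w4c.png

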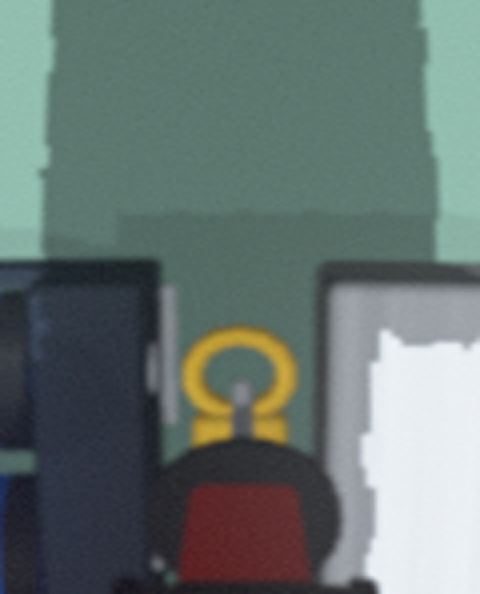

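Request:
{"api": "drive_tool", "payload": {"moves": [-0.03, -0.03, 0, 0, 10, -0.03, -0.03, 0.3, 0, 10, -0.03, -0.03, 0.6, 0, 10, -0.03, -0.03, 0.78, 0, 10, -0.03, -0.03, 0.82, 0, 10]}}

```text
time_s: 5.85
tool_pos: [0.6558, -0.0282, 0.1409]
tool_rot: [-180.0, -0.1, 180.0]
force: [0.5, -1.2, -0.5]
grip_width: 0.0194
grasp_force: 34.9
```

Run:
```python
from h import *
goto(0.6565,-0.028,0.141)
o,im,d,P=look("w5",["yellow"])
c=im[60:240,260:380]; save(cv2.resize(c,None,fx=4,fy=3.3,interpolation=2),"w5c.png")
```

```text
t 5.85 pos [ 0.6558 -0.0282  0.1409] rot [-1.8000e+02 -1.0000e-01  1.7996e+02] -> units [-0.018  0.006 -0.003] turn 0
yellow [305 163  32  33 484] [ 0.648 -0.027  0.011] [ 0.634 -0.043  0.   ] [ 0.664 -0.013  0.027]
yellow [131 229  28  36 232] [ 0.676 -0.172  0.118] [ 0.666 -0.185  0.117] [ 0.693 -0.165  0.12 ]
yellow [269 284   9  33 117] [ 0.626 -0.041  0.257] [ 0.621 -0.042  0.252] [ 0.632 -0.041  0.258]
yellow [364 290   9  26 104] [ 0.627 -0.013  0.256] [ 0.622 -0.014  0.252] [ 0.632 -0.013  0.258]
yellow [452 319  13  13  90] [0.632 0.014 0.263] [0.631 0.012 0.26 ] [0.633 0.015 0.266]
yellow [ 184  322  259   22 2887] [ 0.632 -0.026  0.264] [ 0.631 -0.063  0.261] [0.633 0.005 0.267]
yellow [ 20 335  45  41 840] [ 0.999 -0.634  0.049] [ 0.996 -0.693  0.008] [ 1.039 -0.559  0.052]
yellow [440 376  36   9 149] [0.997 0.199 0.008] [0.637 0.008 0.004] [0.999 0.239 0.279]
yellow [457 393  37   7 160] [1.002 0.232 0.05 ] [0.686 0.036 0.049] [1.018 0.262 0.254]
[ 0.6558 -0.0282  0.1409] [-1.8000e+02 -1.0000e-01  1.7996e+02] 5.85 [-22.8  22.6  29.9  87.3 -11.5  73.3  98.5]
```

View pics/w5c.png

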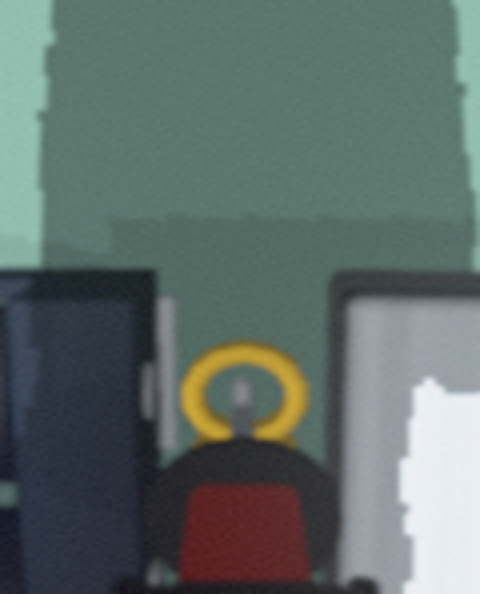

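Request:
{"api": "drive_tool", "payload": {"moves": [0.15, 0, 0, 0, 10, 0.4, 0, 0, 0, 10, 0.75, 0, 0, 0, 10, 1.1, 0, 0, 0, 10, 1.4, 0, 0, 0, 10]}}

```text
time_s: 6.52
tool_pos: [0.5994, -0.0283, 0.1423]
tool_rot: [180.0, 0.0, 180.0]
force: [0.8, 0.2, -0.3]
grip_width: 0.0197
grasp_force: 34.9
```

Request:
{"api": "drive_tool", "payload": {"moves": [0.4, 0, 0, 0, 10, 0.8, 0, 0, 0, 10, 1.2, 0, 0, 0, 10, 1.6, 0, 0, 0, 10, 1.9, 0, 0, 0, 10]}}

```text
time_s: 7.15
tool_pos: [0.5234, -0.0282, 0.1421]
tool_rot: [180.0, 0.0, 180.0]
force: [1.1, 0.1, -0.8]
grip_width: 0.0198
grasp_force: 34.9
```

Run:
```python
from h import *
goto(0.456,-0.028,0.141)
look("w6",["yellow"])
```

```text
t 7.15 pos [ 0.5234 -0.0282  0.1421] rot [1.7997e+02 2.0000e-02 1.7996e+02] -> units [1.685 0.005 0.028] turn 0
yellow [306 169  31  28 397] [ 0.518 -0.026  0.011] [ 0.506 -0.042  0.   ] [ 0.533 -0.012  0.107]
yellow [269 269  10  48 232] [ 0.49  -0.041  0.256] [ 0.486 -0.042  0.246] [ 0.499 -0.041  0.259]
yellow [364 269  10  47 216] [ 0.49  -0.013  0.256] [ 0.486 -0.014  0.248] [ 0.499 -0.013  0.259]
yellow [ 183  319  284   25 3507] [ 0.499 -0.02   0.265] [ 0.498 -0.063  0.261] [0.5   0.013 0.268]
yellow [ 45 374  35  26 556] [ 0.998 -0.65   0.041] [ 0.995 -0.694  0.008] [ 1.031 -0.584  0.051]
[ 0.5234 -0.0282  0.1421] [1.7997e+02 2.0000e-02 1.7996e+02] 7.15 [-28.5   5.   30.4 106.2  -2.7  69.5  92.8]
```

Request:
{"api": "drive_tool", "payload": {"moves": [0.4, 0, 0, 0, 10, 0.8, 0, 0, 0, 10, 1.2, 0, 0, 0, 10, 1.55, 0, 0, 0, 10, 1.7, 0, 0, 0, 10]}}

```text
time_s: 7.82
tool_pos: [0.4558, -0.0282, 0.142]
tool_rot: [180.0, 0.0, 180.0]
force: [1.2, 0.5, -0.9]
grip_width: 0.0199
grasp_force: 34.9
```

Request:
{"api": "drive_tool", "payload": {"moves": [0, 0, 0, 0, 10, -0.1, 0, 0, 0, 10, -0.1, 0, 0, 0, 10, -0.1, 0, -0.4, 0, 10, -0.1, 0, -0.8, 0, 10]}}

```text
time_s: 8.45
tool_pos: [0.4607, -0.0282, 0.1753]
tool_rot: [-180.0, 0.0, 179.9]
force: [-0.9, 0.8, 0.3]
grip_width: 0.02
grasp_force: 34.9
```

Run:
```python
from h import *
goto(0.4106,0.2838,0.31)
o,im,d,P=look("w7",["yellow"])
for a in np.arange(.03,.13,.01):
    s=P[(abs(P[...,2]-a)<.005)&(d>0)&(abs(P[...,0]-o["tool_pos"][0])<.02)&(abs(P[...,1]+.028)<.008)]
    if len(s): print(a.round(2),len(s),s[:,0].min().round(4),s[:,1].mean().round(4))
```

```text
t 8.45 pos [ 0.4607 -0.0282  0.1753] rot [-1.8000e+02  3.0000e-02  1.7995e+02] -> units [ 1.259  7.8   -3.368] turn 0
yellow [307 158  29  38 570] [ 0.459 -0.026  0.012] [ 0.44  -0.042  0.001] [ 0.478 -0.012  0.139]
yellow [269 268   9  49 174] [ 0.428 -0.041  0.29 ] [ 0.424 -0.042  0.281] [ 0.436 -0.041  0.292]
yellow [364 268  10  49 206] [ 0.427 -0.013  0.289] [ 0.423 -0.014  0.281] [ 0.437 -0.013  0.292]
yellow [ 184  319  282   26 3441] [ 0.436 -0.019  0.299] [ 0.435 -0.062  0.295] [0.437 0.012 0.301]
yellow [ 62 384  18  16 159] [ 0.998 -0.676  0.045] [ 0.994 -0.696  0.021] [ 1.018 -0.635  0.051]
[ 0.4607 -0.0282  0.1753] [-1.8000e+02  3.0000e-02  1.7995e+02] 8.45 [-29.9  -5.6  28.6 111.3   2.8  73.5  87.8]
0.04 46 0.451 -0.0277
0.05 20 0.4557 -0.028
0.06 12 0.4584 -0.0278
0.07 13 0.458 -0.0279
0.08 14 0.4575 -0.0277
```

Request:
{"api": "drive_tool", "payload": {"moves": [0, 0, -1.2, 0, 10, 0, 0, -2.4, 0, 10, 0, 0.6, -3.3, 0, 10, 0, 1.8, -3.4, 0, 10, 0, 3, -3.4, 0, 10]}}

```text
time_s: 9.12
tool_pos: [0.4611, 0.0931, 0.312]
tool_rot: [179.9, 0.2, 179.9]
force: [0.5, -0.3, -1.9]
grip_width: 0.0198
grasp_force: 34.9
```

Request:
{"api": "drive_tool", "payload": {"moves": [0.3, 1.2, 0, 0, 10, 0.6, 2.4, 0, 0, 10, 0.9, 3.6, 0, 0, 10, 1.2, 4.5, 0, 0, 10, 1.26, 4.8, 0, 0, 10]}}

```text
time_s: 9.75
tool_pos: [0.4089, 0.2865, 0.3105]
tool_rot: [180.0, 0.0, -179.8]
force: [-0.5, 0.3, -1.0]
grip_width: 0.0194
grasp_force: 34.9
```

Run:
```python
from h import *
goto(0.4105,0.2842,0.28,180)
```

```text
t 9.75 pos [0.4089 0.2865 0.3105] rot [ 1.7996e+02  1.0000e-02 -1.7978e+02] -> units [-0.039 -0.057  0.762] turn 0.022
```

Request:
{"api": "drive_tool", "payload": {"moves": [-0.04, -0.06, 0, 0.02, 10, -0.04, -0.06, 0, 0.02, 10, -0.04, -0.06, 0.5, 0.02, 10, -0.04, -0.06, 1, 0.02, 10, -0.04, -0.06, 1, 0.02, 10]}}

```text
time_s: 10.38
tool_pos: [0.4118, 0.2793, 0.2689]
tool_rot: [-179.9, -0.1, 179.6]
force: [0.0, -0.8, -1.2]
grip_width: 0.0196
grasp_force: 34.9
```

Run:
```python
from h import *
goto(0.4105,0.2842,0.148,180)
o,im,d,P=look("w8",[])
for a in np.arange(.13,.22,.01):
    s=P[(abs(P[...,2]-a)<.005)&(d>0)&(abs(P[...,0]-o["tool_pos"][0])<.02)&(abs(P[...,1]-.284)<.008)]
    if len(s): print(a.round(2),len(s),s[:,0].min().round(4),s[:,1].mean().round(4))
k=(d>0)&(abs(P[...,2]-.11)<.006)&(abs(P[...,0]-.41)<.06)&(abs(P[...,1]-.325)<.1)
q=P[k]; print("plate",len(q),cv2.minAreaRect((q[:,:2]*1000).astype(np.float32)),q[:,0].min(),q[:,1].min())
save(cv2.resize(im[80:260,240:400],None,fx=4,fy=3.3,interpolation=2),"w8c.png")
```

```text
t 10.38 pos [0.4118 0.2793 0.2689] rot [-1.7989e+02 -1.1000e-01  1.7960e+02] -> units [0.027 0.127 3.021] turn -0.04
[0.4118 0.2793 0.2689] [-1.7989e+02 -1.1000e-01  1.7960e+02] 10.375 [-45.2  -1.8   7.8  97.8   0.3  84.1  52.2]
0.13 5 0.402 0.2803
0.14 51 0.4016 0.2795
0.15 17 0.4086 0.2797
0.16 12 0.4089 0.2796
0.17 18 0.4085 0.2796
0.18 2 0.4092 0.2797
plate 7344 ((409.0521240234375, 326.31329345703125), (81.1817626953125, 170.99461364746094), 3.173529863357544) 0.36466078451786943 0.23933811450431272
```

View pics/w8c.png

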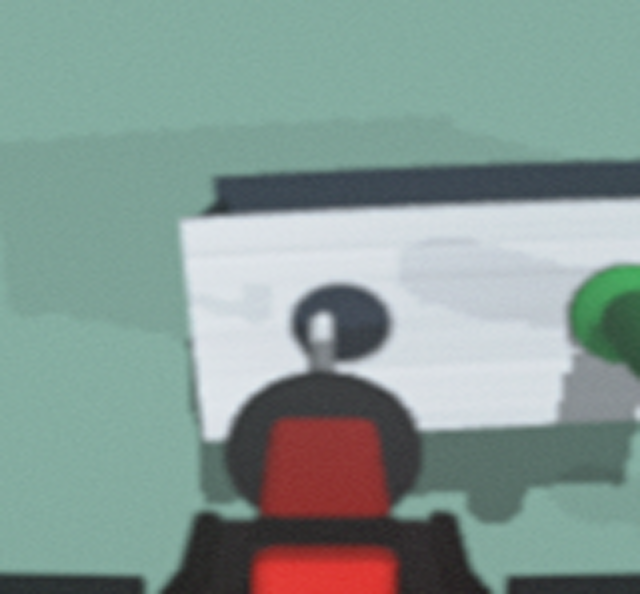

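Request:
{"api": "drive_tool", "payload": {"moves": [0.03, 0.12, 0, -0.04, 10, 0.03, 0.12, 0, -0.04, 10, 0.03, 0.12, 0, -0.04, 10]}}

```text
time_s: 10.8
tool_pos: [0.4108, 0.2864, 0.2705]
tool_rot: [180.0, 0.0, -179.8]
force: [0.6, -0.9, -0.6]
grip_width: 0.0196
grasp_force: 34.9
```

Run:
```python
from h import *
goto(0.4105,0.2842,0.148,180)
z=np.load("w8.npz"); im,d=z["im"],z["d"]
g=im.mean(2); k=np.zeros((400,640),np.uint8); k[160:196,308:345]=(g[160:196,308:345]<110)
n,l,s,c=cv2.connectedComponentsWithStats(k); i=1+s[1:,4].argmax(); cn,_=cv2.findContours((l==i).astype(np.uint8),0,1); print(s[i],c[i])
hull=cv2.convexHull(cn[0])[:,0].astype(float)
m=env.camera_model("wrist"); K=np.array(m["K"])
T=np.eye(4);T[:3,:3]=R.from_euler('xyz',[-179.89,-.11,179.6],degrees=True).as_matrix();T[:3,3]=[.4118,.2793,.2689]
T=T@np.array(m["tool_from_camera"])
x=hull-[K[0,2],K[1,2]]; r=np.linalg.norm(x,axis=1); th=r/K[0,0]
ray=np.c_[x/r[:,None]*np.sin(th)[:,None],np.cos(th)]@T[:3,:3].T
p=T[:3,3]+ray*((.11-T[2,3])/ray[:,2])[:,None]; print(cv2.minEnclosingCircle((p[:,:2]*1000).astype(np.float32)),p.min(0),p.max(0))
o,im,d,P=look("w9",[])
s=P[(abs(P[...,2]-.165)<.012)&(d>0)&(abs(P[...,0]-.41)<.02)&(abs(P[...,1]-.284)<.01)]
print(np.median(s[:,0]),s[:,1].mean())
```

```text
t 10.8 pos [0.4108 0.2864 0.2705] rot [ 1.7998e+02  4.0000e-02 -1.7983e+02] -> units [ 0.011 -0.057  3.062] turn 0.017
[314 167  23  22 328] [326.01829268 176.83536585]
((410.80078125, 284.3572082519531), 13.524803161621094) [0.3983639  0.27185762 0.11      ] [0.42324558 0.29723978 0.11      ]
[0.4108 0.2864 0.2705] [ 1.7998e+02  4.0000e-02 -1.7983e+02] 10.8 [-45.5  -1.6   7.5  97.4   0.2  84.1  52.1]
0.4088966110201686 0.2869629973945095
```

Request:
{"api": "drive_tool", "payload": {"moves": [0, -0.03, 0, 0.02, 10, 0, -0.03, 0, 0.02, 10, 0, -0.03, 0, 0.02, 10, 0, -0.03, 0, 0.02, 10]}}

```text
time_s: 11.35
tool_pos: [0.4107, 0.285, 0.27]
tool_rot: [180.0, 0.0, 180.0]
force: [0.2, 0.0, -1.0]
grip_width: 0.0196
grasp_force: 34.9
```

Run:
```python
from h import *
goto(0.4112,0.284,0.148,180)
```

```text
t 11.35 pos [0.4107 0.285  0.27  ] rot [180.     0.   179.95] -> units [-0.014 -0.026  3.05 ] turn -0.005
```

Request:
{"api": "drive_tool", "payload": {"moves": [-0.01, -0.03, 0.5, 0, 10, -0.01, -0.03, 1.2, 0, 10, -0.01, -0.03, 1.8, 0, 10, -0.01, -0.03, 2.2, 0, 10, -0.01, -0.03, 2.4, 0, 10]}}

```text
time_s: 11.98
tool_pos: [0.4109, 0.2837, 0.1733]
tool_rot: [-180.0, -0.0, 180.0]
force: [-0.0, 0.4, -0.9]
grip_width: 0.0198
grasp_force: 34.9
```

Request:
{"api": "drive_tool", "payload": {"moves": [0, 0, 0.1, 0, 10, 0, 0, 0.25, 0, 10, 0, 0, 0.4, 0, 10]}}

```text
time_s: 12.35
tool_pos: [0.4114, 0.2841, 0.1582]
tool_rot: [180.0, 0.0, 180.0]
force: [0.3, 1.3, -1.1]
grip_width: 0.0196
grasp_force: 34.9
```

Run:
```python
from h import *
goto(0.4112,0.284,0.148,180)
```

```text
t 12.35 pos [0.4114 0.2841 0.1582] rot [1.7996e+02 5.0000e-02 1.7995e+02] -> units [ 0.004 -0.002  0.254] turn -0.005
```

Request:
{"api": "drive_tool", "payload": {"moves": [0, 0, 0.1, 0, 10, 0, 0, 0.2, 0, 10, 0, 0, 0.25, 0, 10, 0, 0, 0.25, 0, 10]}}

```text
time_s: 12.85
tool_pos: [0.4111, 0.2838, 0.1479]
tool_rot: [-180.0, -0.0, 180.0]
force: [0.2, 0.4, -1.1]
grip_width: 0.0198
grasp_force: 34.9
```

Request:
{"api": "drive_tool", "payload": {"moves": [0, 0, 0.03, 0, 10, 0, 0, 0.05, 0, 10, 0, 0, 0.05, 0, 10]}}

```text
time_s: 13.22
tool_pos: [0.4115, 0.284, 0.1471]
tool_rot: [180.0, 0.1, 179.9]
force: [-1.1, -1.7, 5.4]
grip_width: 0.0202
grasp_force: 35.0
```

Seated (contact force 5 N upward). Release and rise.

Request:
{"api": "drive_tool", "payload": {"moves": [0, 0, -0.03, 0, 20, 0, 0, -0.03, 0, 30, 0, 0, -0.03, 0, 50, 0, 0, -0.03, 0, 50, 0, 0, -0.03, 0, 50]}}

```text
time_s: 13.85
tool_pos: [0.4111, 0.2838, 0.1471]
tool_rot: [180.0, 0.0, 180.0]
force: [0.4, -0.9, -0.2]
grip_width: 0.0476
grasp_force: 0.0
```

Request:
{"api": "drive_tool", "payload": {"moves": [0, 0, -0.5, 0, 50, 0, 0, -1.5, 0, 50, 0, 0, -2.8, 0, 50, -1, 0, -3.8, 0, 50, -2, 0, -3.8, 0, 50]}}

```text
time_s: 14.48
tool_pos: [0.4935, 0.2851, 0.3039]
tool_rot: [179.7, 0.4, -180.0]
force: [0.5, -0.0, -0.0]
grip_width: 0.0499
grasp_force: 0.0
```

Run:
```python
from h import *
goto(0.55,-0.027,0.25)
o,im,d,P=look("w10",["red","yellow"])
k=(d>0)&(abs(P[...,2]-.19)<.006)&(abs(P[...,0]-.41)<.06)&(abs(P[...,1]-.29)<.05)
q=P[k]; print("top",len(q),cv2.minAreaRect((q[:,:2]*1000).astype(np.float32)),np.median(q[:,2]))
# tray: walls / floor dark grey in tray region
t=P[(d>0)&(P[...,0]>.3)&(P[...,0]<.62)&(P[...,1]<-.1)&(P[...,1]>-.55)&(P[...,2]>.02)&(P[...,2]<.032)]
print("traywalls",len(t), cv2.minAreaRect((t[:,:2]*1000).astype(np.float32)) if len(t)>5 else 0)
```

```text
t 14.47 pos [0.4935 0.2851 0.3039] rot [ 179.72    0.38 -179.98] -> units [-1.4   -7.809  1.318] turn 0
red [ 549    0   55  267 5171] [ 0.369  0.934 -0.065] [ 0.092  0.931 -0.126] [ 0.742  0.963 -0.054]
red [309  95  21  21 431] [0.411 0.285 0.189] [0.399 0.275 0.115] [0.42  0.294 0.191]
red [501 293  10  18  80] [0.745 0.637 0.082] [0.467 0.343 0.061] [0.758 0.656 0.423]
yellow [133 131  20  59 785] [ 0.491 -0.023  0.015] [ 0.443 -0.041  0.001] [ 0.54  -0.012  0.018]
yellow [217 267  14  47 294] [0.46  0.256 0.418] [0.456 0.256 0.41 ] [0.469 0.257 0.421]
yellow [410 267  14  47 282] [0.461 0.315 0.418] [0.456 0.314 0.412] [0.469 0.316 0.421]
yellow [ 231  313  279   31 3314] [0.468 0.304 0.427] [0.467 0.263 0.423] [0.47 0.34 0.43]
yellow [ 20 324  30  27 399] [ 1.    -0.631  0.05 ] [ 0.478 -0.692  0.009] [1.04  0.191 0.441]
[0.4935 0.2851 0.3039] [ 179.72    0.38 -179.98] 14.475 [-42.6   6.3  11.   85.6  -1.2  87.7  58.4]
top 432 ((411.7818603515625, 284.167724609375), (20.539331436157227, 19.812700271606445), 89.87887573242188) 0.18922887460674753
traywalls 1376 ((480.84759521484375, -301.66717529296875), (409.5856018066406, 274.44757080078125), 88.20719146728516)
```

Request:
{"api": "drive_tool", "payload": {"moves": [-0.3, -1.5, 0, 0, 50, -0.6, -3, 0, 0, 50, -0.9, -4.5, 0, 0, 50, -1.2, -6, 0, 0, 50, -1.5, -7.4, 0, 0, 50]}}

```text
time_s: 15.15
tool_pos: [0.5507, -0.0144, 0.2991]
tool_rot: [180.0, 0.0, 179.9]
force: [0.7, -0.3, -0.2]
grip_width: 0.05
grasp_force: 0.0
```

Request:
{"api": "drive_tool", "payload": {"moves": [-0.2, -1.4, 0, 0, 50, -0.5, -2.7, 0, 0, 50, -0.6, -3.2, 0, 0, 50, -0.6, -3.2, 0, 0, 50]}}

```text
time_s: 15.65
tool_pos: [0.5742, -0.1423, 0.2987]
tool_rot: [-180.0, -0.1, 179.7]
force: [-0.2, 1.6, 1.2]
grip_width: 0.0498
grasp_force: 0.0
```

Run:
```python
from h import *
goto(0.504,-0.027,0.1)
o,im,d,P=look("w11",["yellow"])
b=cv2.inRange(hsv(im),(20,110,60),(34,255,255))
q=P[(b>0)&(d>0)&(P[...,2]<.03)&(P[...,0]<.6)&(abs(P[...,1]+.03)<.1)]
c=q[(q[:,2]>.012)&(q[:,0]>.475)]; print("block",cv2.minAreaRect((c[:,:2]*1000).astype(np.float32)),q[:,0].min(),q[:,0].max())
t=(d>0)&(P[...,0]>.3)&(P[...,0]<.6)&(P[...,1]<-.12)&(P[...,1]>-.55)&(P[...,2]>.021)&(P[...,2]<.031)
n,l,s,_=cv2.connectedComponentsWithStats(t.astype(np.uint8))
for i in range(1,n):
    if s[i,4]>60: q=P[l==i]; print("wall",s[i],cv2.minAreaRect((q[:,:2]*1000).astype(np.float32)))
f=P[(d>0)&(P[...,0]>.3)&(P[...,0]<.6)&(P[...,1]<-.12)&(P[...,1]>-.32)&(abs(P[...,2]-.004)<.003)&(im.mean(2)<125)&(im.max(2).astype(int)-im.min(2)<22)]
print("floor",len(f),np.percentile(f,[2,50,98],axis=0))
```

```text
t 15.65 pos [ 0.5742 -0.1423  0.2987] rot [-1.7996e+02 -5.0000e-02  1.7972e+02] -> units [1.764 2.878 4.968] turn 0
yellow [384  74  22  67 957] [ 0.493 -0.031  0.015] [ 0.444 -0.043  0.006] [ 0.54  -0.016  0.017]
yellow [ 88 149  39  42 279] [ 0.592 -0.485  0.05 ] [ 0.544 -0.552  0.049] [ 0.609 -0.465  0.052]
yellow [271 232  14  16  44] [ 0.654 -0.195  0.118] [ 0.652 -0.207  0.117] [ 0.672 -0.192  0.12 ]
yellow [218 268  15  46 242] [ 0.542 -0.17   0.413] [ 0.537 -0.171  0.407] [ 0.55  -0.17   0.415]
yellow [410 277  14  37 195] [ 0.544 -0.112  0.414] [ 0.539 -0.113  0.409] [ 0.551 -0.111  0.416]
yellow [ 231  314  279   30 3080] [ 0.55  -0.121  0.422] [ 0.549 -0.164  0.418] [ 0.551 -0.086  0.425]
[ 0.5742 -0.1423  0.2987] [-1.7996e+02 -5.0000e-02  1.7972e+02] 15.65 [-15.9  10.2  31.9  83.3  -5.3  88.  105.5]
block ((509.22381591796875, -28.951189041137695), (27.668970108032227, 68.06098937988281), 89.27406311035156) 0.43879430243953826 0.5434732122087604
wall [ 146   16  145  100 1525] ((420.9603271484375, -307.076171875), (236.1676788330078, 150.94888305664062), 86.72421264648438)
wall [155  31  11  78 319] ((415.6526184082031, -400.3326416015625), (13.913626670837402, 128.77325439453125), 85.62651824951172)
wall [194  32  10  54 129] ((408.67095947265625, -326.5301818847656), (7.510993480682373, 84.72109985351562), 80.36609649658203)
wall [108 129  29  53 178] ((545.9979248046875, -478.4597473144531), (101.0047378540039, 34.950950622558594), 19.800405502319336)
floor 670 [[ 0.35113865 -0.31743732  0.00184628]
 [ 0.3605306  -0.25232372  0.0038179 ]
 [ 0.45594274 -0.19261702  0.00653091]]
```

View pics/w11.png

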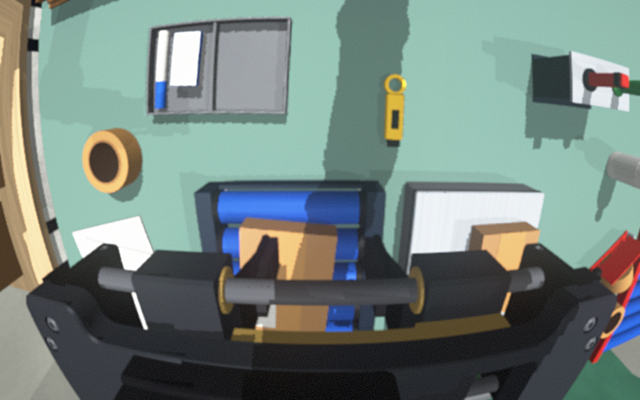

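Request:
{"api": "drive_tool", "payload": {"moves": [0.7, 1.1, 0.6, 0, 50, 1.4, 2.2, 1.2, 0, 50, 1.71, 2.8, 2.2, 0, 50, 1.71, 2.83, 3.6, 0, 50, 1.71, 2.83, 4.8, 0, 50]}}

```text
time_s: 16.32
tool_pos: [0.5056, -0.0237, 0.1057]
tool_rot: [179.9, 0.0, -179.8]
force: [0.3, 0.4, -0.6]
grip_width: 0.0501
grasp_force: 0.0
```

Request:
{"api": "drive_tool", "payload": {"moves": [0, 0, 0.6, 0, 50, 0, 0, 1, 0, 50, 0, 0, 1, 0, 50]}}

```text
time_s: 16.7
tool_pos: [0.5057, -0.0258, 0.0666]
tool_rot: [180.0, -0.1, -179.9]
force: [0.1, 1.1, -0.4]
grip_width: 0.0499
grasp_force: 0.0
```

Run:
```python
from h import *
goto(0.506,-0.029,0.006,179.6)
```

```text
t 16.7 pos [ 0.5057 -0.0258  0.0666] rot [ 1.7999e+02 -9.0000e-02 -1.7994e+02] -> units [-0.009 -0.079  1.515] turn 0.046
```

Request:
{"api": "drive_tool", "payload": {"moves": [0, -0.08, 0.3, 0.05, 50, 0, -0.08, 0.8, 0.05, 50, 0, -0.08, 1.2, 0.05, 50, 0, -0.08, 1.45, 0.05, 50, 0, -0.08, 1.48, 0.05, 50]}}

```text
time_s: 17.32
tool_pos: [0.506, -0.0303, 0.0074]
tool_rot: [-180.0, -0.1, 179.4]
force: [-0.6, 0.2, 0.6]
grip_width: 0.0497
grasp_force: 0.0
```

Request:
{"api": "drive_tool", "payload": {"moves": [0, 0, 0, 0, 35, 0, 0, 0, 0, 30, 0, 0, 0, 0, 24, 0, 0, 0, 0, 20, 0, 0, 0, 0, 20], "squeeze": 25}}

```text
time_s: 17.95
tool_pos: [0.5065, -0.0302, 0.0081]
tool_rot: [180.0, 0.0, 179.5]
force: [0.4, -0.6, 0.4]
grip_width: 0.0207
grasp_force: 0.0
```

Request:
{"api": "drive_tool", "payload": {"moves": [0, 0, 0, 0, 20, 0, 0, -0.3, 0, 20, 0, 0, -1, 0, 20, 0, 0, -1.8, 0, 20]}}

```text
time_s: 18.45
tool_pos: [0.5062, -0.0304, 0.0812]
tool_rot: [-180.0, -0.0, 179.4]
force: [-0.0, 0.7, -1.4]
grip_width: 0.0199
grasp_force: 0.0
```

Run:
```python
from h import *
goto(0.434,-0.25,0.08,176.9)
look("w12",["yellow"])
```

```text
t 18.45 pos [ 0.5062 -0.0304  0.0812] rot [-1.7999e+02 -2.0000e-02  1.7944e+02] -> units [ 1.751 -5.508  0.032] turn 0.254
yellow [ 303  125   40  117 2914] [ 0.488 -0.028  0.015] [ 0.443 -0.041  0.009] [ 0.538 -0.014  0.017]
yellow [268 268  11  49 244] [ 0.473 -0.043  0.195] [ 0.469 -0.044  0.186] [ 0.482 -0.043  0.198]
yellow [364 270  10  47 231] [ 0.474 -0.015  0.196] [ 0.47  -0.015  0.186] [ 0.483 -0.014  0.198]
yellow [ 184  319  284   25 3574] [ 0.482 -0.021  0.205] [ 0.481 -0.065  0.201] [0.483 0.011 0.207]
[ 0.5062 -0.0304  0.0812] [-1.7999e+02 -2.0000e-02  1.7944e+02] 18.45 [-24.5   6.4  26.5 112.2  -3.2  62.2  92.8]
```

Request:
{"api": "drive_tool", "payload": {"moves": [0, 0, 0, 0, 50, 0, 0, 0, 0, 50, 0, 0, 1, 0, 50, 0, 0, 1.7, 0, 50, 0, 0, 1.85, 0, 50]}}

```text
time_s: 19.12
tool_pos: [0.5037, -0.0304, 0.0034]
tool_rot: [-179.9, -0.3, 179.4]
force: [-0.3, -0.4, 1.3]
grip_width: 0.0492
grasp_force: 0.0
```

Request:
{"api": "drive_tool", "payload": {"moves": [0, 0.03, 0.08, 0, 50, 0, 0.03, 0.08, 0, 50, 0, 0.03, 0.08, 0, 28, 0, 0.03, 0.08, 0, 24, 0, 0.03, 0.08, 0, 10]}}

```text
time_s: 19.75
tool_pos: [0.5067, -0.029, 0.0031]
tool_rot: [180.0, 0.0, 179.5]
force: [0.2, -1.0, 0.1]
grip_width: 0.0278
grasp_force: 0.0
```

Request:
{"api": "drive_tool", "payload": {"moves": [0, 0, 0, 0, 10, 0, 0, 0, 0, 10, 0, 0, 0, 0, 10]}}

```text
time_s: 20.12
tool_pos: [0.5064, -0.029, 0.0028]
tool_rot: [180.0, 0.0, 179.5]
force: [0.2, 0.7, -0.4]
grip_width: 0.0106
grasp_force: 0.0
```

Run:
```python
from h import *
goto(0.434,-0.25,0.08,176.9)
o=env.get_obs(); print(o["grip_width"],o["grasp_force"])
look("w13",["yellow"])
```

```text
t 20.12 pos [ 0.5064 -0.029   0.0028] rot [180.     0.   179.45] -> units [ 1.758 -5.542 -1.931] turn 0.255
0.010600193561295585 0.0
yellow [ 294  132   56  107 3741] [ 0.473 -0.028  0.015] [ 0.441 -0.041  0.007] [ 0.499 -0.014  0.017]
yellow [285 268   8  49 223] [ 0.473 -0.037  0.117] [ 0.469 -0.038  0.107] [ 0.482 -0.037  0.12 ]
yellow [310 268  22  13 262] [ 0.528 -0.028  0.016] [ 0.473 -0.034  0.015] [ 0.533 -0.022  0.111]
yellow [350 269   8  48 222] [ 0.474 -0.018  0.117] [ 0.47  -0.019  0.107] [ 0.483 -0.017  0.12 ]
yellow [ 170  321  283   23 3501] [ 0.482 -0.025  0.126] [ 0.481 -0.068  0.122] [0.483 0.007 0.129]
[ 0.5064 -0.029   0.0028] [180.     0.   179.45] 20.125 [-23.4  12.7  26.  115.9  -6.9  52.8  95.7]
```

Run:
```python
from h import *
z=np.load("w13.npz"); im,d,P=z["im"],z["d"],z["P"]; h=hsv(im)
# coarse map of region rows 225-300, cols 280-360
for v in range(222,290,6):
    print(v,[(tuple((P[v,u]*1000).round().astype(int)),tuple(h[v,u])) for u in (288,300,308,320,334,344,352)])
```

```text
222 [((np.int64(499), np.int64(-50), np.int64(-2)), (np.uint8(78), np.uint8(52), np.uint8(107))), ((np.int64(492), np.int64(-41), np.int64(14)), (np.uint8(23), np.uint8(184), np.uint8(177))), ((np.int64(492), np.int64(-36), np.int64(16)), (np.uint8(23), np.uint8(190), np.uint8(196))), ((np.int64(492), np.int64(-28), np.int64(17)), (np.uint8(23), np.uint8(190), np.uint8(195))), ((np.int64(492), np.int64(-20), np.int64(15)), (np.uint8(23), np.uint8(188), np.uint8(191))), ((np.int64(498), np.int64(-13), np.int64(0)), (np.uint8(38), np.uint8(63), np.uint8(117))), ((np.int64(499), np.int64(-7), np.int64(-1)), (np.uint8(77), np.uint8(54), np.uint8(123)))]
228 [((np.int64(503), np.int64(-50), np.int64(0)), (np.uint8(77), np.uint8(50), np.uint8(107))), ((np.int64(496), np.int64(-41), np.int64(15)), (np.uint8(23), np.uint8(186), np.uint8(174))), ((np.int64(495), np.int64(-36), np.int64(17)), (np.uint8(23), np.uint8(193), np.uint8(196))), ((np.int64(496), np.int64(-28), np.int64(16)), (np.uint8(21), np.uint8(72), np.uint8(60))), ((np.int64(496), np.int64(-20), np.int64(16)), (np.uint8(23), np.
[... 6036 characters left out ...]
uint8(18), np.uint8(85), np.uint8(75)))]
288 [((np.int64(472), np.int64(-37), np.int64(117)), (np.uint8(20), np.uint8(128), np.uint8(106))), ((np.int64(474), np.int64(-34), np.int64(114)), (np.uint8(100), np.uint8(12), np.uint8(63))), ((np.int64(474), np.int64(-31), np.int64(114)), (np.uint8(90), np.uint8(9), np.uint8(59))), ((np.int64(474), np.int64(-28), np.int64(114)), (np.uint8(100), np.uint8(12), np.uint8(63))), ((np.int64(474), np.int64(-24), np.int64(114)), (np.uint8(90), np.uint8(13), np.uint8(60))), ((np.int64(473), np.int64(-21), np.int64(115)), (np.uint8(100), np.uint8(12), np.uint8(62))), ((np.int64(474), np.int64(-18), np.int64(114)), (np.uint8(24), np.uint8(51), np.uint8(70)))]
```

Run:
```python
from h import *
for f in("w13","w12"):
    z=np.load(f+".npz"); P=z["P"]
    for u in (304,338) if f=="w13" else (296,344): print(f,u,[tuple((P[v,u]*1000).round().astype(int).tolist()) for v in range(228,262,3 if f=="w12" else 1)][:16])
```

```text
w13 304 [(496, -38, 16), (497, -38, 16), (497, -38, 16), (498, -38, 16), (499, -38, 16), (499, -38, 15), (500, -38, 16), (501, -38, 16), (501, -38, 16), (497, -38, 28), (497, -38, 29), (497, -38, 30), (496, -37, 33), (496, -37, 34), (497, -37, 34), (496, -37, 36)]
w13 338 [(496, -17, 15), (497, -17, 15), (497, -17, 16), (498, -17, 16), (499, -17, 15), (500, -17, 15), (500, -17, 15), (501, -17, 16), (502, -17, 15), (502, -17, 16), (497, -18, 29), (496, -18, 32), (496, -18, 33), (496, -18, 34), (497, -18, 34), (497, -18, 35)]
w12 296 [(535, -53, 0), (538, -53, 0), (542, -54, -1), (496, -44, 106), (496, -43, 111), (496, -43, 114), (496, -43, 119), (496, -42, 123), (496, -42, 126), (496, -42, 129), (496, -42, 132), (496, -42, 135)]
w12 344 [(535, -8, 1), (539, -8, -1), (542, -8, -1), (497, -16, 106), (496, -16, 111), (496, -17, 114), (496, -17, 118), (497, -17, 121), (496, -17, 125), (496, -18, 129), (496, -18, 132), (497, -18, 134)]
```

The fingertips really end about 24 mm above the reported TCP (depth shows the finger bottoms at z≈27 mm with TCP at 3 mm), so the fingers closed above the cutter. I'll open and go lower, watching the force.

Request:
{"api": "drive_tool", "payload": {"moves": [0, 0, 0, 0, 50, 0, 0, 0, 0, 50, 0, 0, 0, 0, 50, 0, 0, 0, 0, 50, 0, 0, 0.15, 0, 50]}}

```text
time_s: 20.8
tool_pos: [0.5069, -0.0289, -0.0031]
tool_rot: [180.0, 0.1, 179.5]
force: [-0.2, 0.4, 0.1]
grip_width: 0.0477
grasp_force: 0.0
```

Request:
{"api": "drive_tool", "payload": {"moves": [0, 0, 0.12, 0, 50, 0, 0, 0.24, 0, 50, 0, 0, 0.36, 0, 50, 0, 0, 0.38, 0, 50]}}

```text
time_s: 21.3
tool_pos: [0.506, -0.0291, -0.0189]
tool_rot: [-180.0, -0.0, 179.5]
force: [0.1, -1.4, 0.3]
grip_width: 0.05
grasp_force: 0.0
```

Finger bottoms are now about 5 mm above the bench with no contact. Close.

Request:
{"api": "drive_tool", "payload": {"moves": [0, 0, 0, 0, 36, 0, 0, 0, 0, 30, 0, 0, 0, 0, 20, 0, 0, 0, 0, 20, 0, 0, 0, 0, 20], "squeeze": 25}}

```text
time_s: 21.92
tool_pos: [0.5066, -0.029, -0.0182]
tool_rot: [180.0, 0.0, 179.5]
force: [0.2, 0.3, -0.1]
grip_width: 0.0275
grasp_force: 25.0
```

Request:
{"api": "drive_tool", "payload": {"moves": [0, 0, 0, 0, 20, 0, 0, -0.1, 0, 20, 0, 0, -0.25, 0, 20, 0, 0, -0.4, 0, 20]}}

```text
time_s: 22.42
tool_pos: [0.5064, -0.029, -0.002]
tool_rot: [180.0, 0.0, 179.5]
force: [-1.0, -0.3, -1.4]
grip_width: 0.0279
grasp_force: 25.0
```

Request:
{"api": "drive_tool", "payload": {"moves": [0, 0, -0.6, 0, 20, 0, 0, -1.2, 0, 20, 0.3, -0.7, -1.55, 0, 20, 0.7, -1.8, -1.55, 0.1, 20, 1, -2.9, -1.55, 0.2, 20]}}

```text
time_s: 23.05
tool_pos: [0.465, -0.1456, 0.0603]
tool_rot: [180.0, 0.1, 177.5]
force: [0.9, -0.4, -1.2]
grip_width: 0.0277
grasp_force: 25.0
```

Request:
{"api": "drive_tool", "payload": {"moves": [0.3, -1, 0, 0.05, 20, 0.6, -2, 0, 0.1, 20, 0.76, -2.6, 0, 0.1, 20, 0.76, -2.64, 0, 0.1, 20, 0.76, -2.64, 0, 0.1, 20]}}

```text
time_s: 23.68
tool_pos: [0.4307, -0.2479, 0.0597]
tool_rot: [180.0, 0.0, 176.5]
force: [0.7, 0.2, -1.4]
grip_width: 0.0275
grasp_force: 25.0
```

Run:
```python
from h import *
goto(0.434,-0.25,-0.0142,176.7)
o,im,d,P=look("w14",["yellow"])
t=(d>0)&(P[...,0]>.3)&(P[...,0]<.6)&(P[...,1]<-.12)&(P[...,1]>-.46)&(P[...,2]>.021)&(P[...,2]<.031)
n,l,s,_=cv2.connectedComponentsWithStats(t.astype(np.uint8))
for i in range(1,n):
    if s[i,4]>60: q=P[l==i]; print("wall",s[i],cv2.minAreaRect((q[:,:2]*1000).astype(np.float32)))
```

```text
t 23.68 pos [ 0.4307 -0.2479  0.0597] rot [1.7996e+02 1.0000e-02 1.7649e+02] -> units [-0.086 -0.05   1.846] turn -0.021
yellow [ 290  135   64  146 5660] [ 0.402 -0.245  0.093] [ 0.366 -0.26   0.084] [ 0.44  -0.23   0.095]
yellow [375 267  13  49 302] [ 0.399 -0.227  0.174] [ 0.395 -0.228  0.164] [ 0.408 -0.226  0.177]
yellow [255 268  12  48 276] [ 0.397 -0.263  0.174] [ 0.393 -0.264  0.164] [ 0.405 -0.262  0.177]
yellow [301 305  41   4 149] [ 0.464 -0.248  0.093] [ 0.403 -0.26   0.09 ] [ 0.468 -0.238  0.173]
yellow [ 195  317  283   27 3649] [ 0.407 -0.237  0.183] [ 0.404 -0.278  0.179] [ 0.409 -0.202  0.186]
[ 0.4307 -0.2479  0.0597] [1.7996e+02 1.0000e-02 1.7649e+02] 23.675 [ -8.7   7.1  38.  115.   -5.1  59.5 118.2]
wall [ 109  109  291  162 4049] ((415.0899658203125, -306.525146484375), (235.77688598632812, 138.4875946044922), 86.50930786132812)
wall [ 130  132   32  141 1039] ((415.21685791015625, -400.7652282714844), (13.14297103881836, 129.82666015625), 86.07024383544922)
wall [204 140  19 108 410] ((407.54632568359375, -328.466796875), (7.808965682983398, 85.68499755859375), 85.47647857666016)
```

Request:
{"api": "drive_tool", "payload": {"moves": [-0.09, -0.05, 0, 0, 20, -0.09, -0.05, 0.5, 0, 20, -0.09, -0.05, 1, 0, 20, -0.09, -0.05, 1.5, 0, 20, -0.09, -0.05, 1.7, 0, 20]}}

```text
time_s: 24.35
tool_pos: [0.4335, -0.25, -0.0095]
tool_rot: [180.0, -0.1, 176.5]
force: [0.0, -0.7, -0.6]
grip_width: 0.0277
grasp_force: 25.0
```

Request:
{"api": "drive_tool", "payload": {"moves": [0, 0, 0.06, 0, 20, 0, 0, 0.12, 0, 20, 0, 0, 0.14, 0, 20]}}

```text
time_s: 24.72
tool_pos: [0.4342, -0.2511, -0.0136]
tool_rot: [-180.0, 0.1, 176.5]
force: [0.1, -1.1, -1.2]
grip_width: 0.0276
grasp_force: 25.0
```

Request:
{"api": "drive_tool", "payload": {"moves": [0, 0, 0.03, 0, 20, 0, 0, 0.06, 0, 20, 0, 0, 0.06, 0, 20]}}

```text
time_s: 25.1
tool_pos: [0.4342, -0.2511, -0.0143]
tool_rot: [179.9, 0.0, 176.4]
force: [-5.6, 2.5, 16.8]
grip_width: 0.0278
grasp_force: 25.0
```

On the floor. Release slowly, rise and check.

Request:
{"api": "drive_tool", "payload": {"moves": [0, 0, -0.03, 0, 27, 0, 0, -0.03, 0, 32, 0, 0, -0.03, 0, 42, 0, 0, -0.03, 0, 50, 0, 0, -0.03, 0, 50]}}

```text
time_s: 25.72
tool_pos: [0.4337, -0.251, -0.0153]
tool_rot: [-180.0, -0.0, 176.5]
force: [-0.6, 0.1, 0.3]
grip_width: 0.0485
grasp_force: 0.0
```

Request:
{"api": "drive_tool", "payload": {"moves": [0, 0, -0.4, 0, 50, 0, 0, -1, 0, 50, 0, 0, -2.2, 0, 50, -0.6, 0, -3.4, 0, 50, -1.8, 0, -4.6, 0, 50]}}

```text
time_s: 26.35
tool_pos: [0.5017, -0.2561, 0.1686]
tool_rot: [180.0, 0.2, 176.3]
force: [1.2, -1.0, 0.1]
grip_width: 0.05
grasp_force: 0.0
```

Request:
{"api": "drive_tool", "payload": {"moves": [-0.5, 0, -1, 0, 50, -0.5, 0, -1, 0, 50]}}

```text
time_s: 26.6
tool_pos: [0.525, -0.2573, 0.2094]
tool_rot: [-179.9, 0.4, 176.5]
force: [0.4, -0.8, -0.7]
grip_width: 0.0499
grasp_force: 0.0
```

Run:
```python
from h import *
o,im,d,P=look("w15",["yellow","red"])
b=cv2.inRange(hsv(im),(20,110,60),(34,255,255))
q=P[(b>0)&(d>0)&(P[...,2]<.03)&(P[...,0]<.55)&(abs(P[...,1]+.25)<.08)]
c=q[q[:,2]>.017]; print("block",cv2.minAreaRect((c[:,:2]*1000).astype(np.float32)),q[:,0].min(),q[:,0].max(),np.median(c[:,2]),c[:20,2].mean(),c[-20:,2].mean())
o,im,d,P=look("side1",[],"side")
P0=pts(np.load("side0.npz")["d"],env.camera_model("side")); k=cv2.inRange(hsv(im),(0,150,80),(6,255,255)); k[:150]=0;k[175:]=0;k[:,:210]=0;k[:,235:]=0
print("pick side",np.median(P[(k>0)],0), np.percentile(P[k>0],[3,97],axis=0))
```

```text
yellow [ 309   44   28   84 1563] [ 0.42  -0.249  0.019] [ 0.371 -0.263  0.004] [ 0.468 -0.235  0.021]
yellow [ 107  178   61   72 1080] [ 0.551 -0.505  0.05 ] [ 0.51  -0.56   0.049] [ 0.606 -0.468  0.051]
yellow [218 267  15  47 295] [ 0.49  -0.283  0.323] [ 0.486 -0.284  0.316] [ 0.499 -0.282  0.326]
yellow [410 267  15  47 295] [ 0.494 -0.225  0.323] [ 0.489 -0.226  0.315] [ 0.502 -0.224  0.326]
yellow [ 231  314  279   30 3228] [ 0.501 -0.236  0.332] [ 0.498 -0.278  0.328] [ 0.504 -0.2    0.335]
yellow [582 342  36  27 331] [1.018 0.444 0.049] [ 0.523 -0.162 -0.597] [2.167 1.649 0.347]
yellow [464 393  30   7 129] [1.004 0.049 0.05 ] [ 0.564 -0.179  0.049] [1.025 0.078 0.321]
red [625 347  13  15  49] [ 1.325  0.943 -0.056] [ 1.283  0.931 -0.304] [ 1.834  1.62  -0.054]
[ 0.525  -0.2573  0.2094] [-179.85    0.4   176.53] 26.6 [ -9.8  10.9  38.3  93.4  -6.9  77.6 115.9]
block ((420.2400207519531, -248.80337524414062), (27.46660614013672, 99.95767974853516), 86.42491149902344) 0.3647936939935539 0.4707265865763366 0.01964255258499903 0.017609558801773718 0.01874281588402085
[ 0.5228 -0.257   0.2071] [-1.7993e+02  1.7000e-01  1.7647e+02] 26.65 [ -9.8  10.9  38.3  93.7  -6.9  77.6 115.9]
pick side [0.40929075 0.27382237 0.14619022] [[0.40228518 0.27024027 0.11887234]
 [0.41730223 0.28258837 0.18415356]]
```

```bash
python3 -c "
from cell import env
print(env.sign_off())"
```

```text
the job is handed in; nothing more can be done
None
```

The job is handed in at about 27 s: the cutter was dragged out of the gap with the pick and lies flat in the tray's empty compartment, and the pick stands upright in its own hole; my checks before hand-in agreed, but the verdict itself was not shown.

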